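Lock a filter cartridge into its dock with a U-clip

TASK

Push the filter cartridge into its socket until it is fully home, then take the orange-topped U-clip from its stand, put both of its legs down through the two holes in the top of the socket, one on each side of the cartridge's neck, and press it down past its spring catches until it sits flush on the socket; then let go. The socket is bolted in slots and stands somewhere between a few millimetres and two centimetres left of the middle of its base, so feel for the holes, and never force anything: no hard blows or pushes on the cartridge, the clip or the socket. Leave the bottle, the vial and the spray bottle as they are.

Things in the scene. Friction and masses are not known exactly. Their poses are not given: they have to be found in the camera images.
- dock: Grey base plate of the filter dock, 178 (x) x 144 (y) x 8 mm, fixed. Origin on the worktop under point hole_nominal; z up, +x is the way the cartridge is pushed home, y the line of the two holes. The socket block and cartridge on it are bolted in slots along y: they do not give, but stand 3 to 21 mm to the left (+y) of the base's mid-line; no reading tells how far; x and yaw are exact.
- hole_nominal (a point): On the base's mid-line, level with the flat top of the white socket block (44 x 70 mm, top 80 mm above the worktop): where the mid-point of its two holes would be without the sideways offset. Same axes as the dock. The holes are vertical, 9.2 mm wide, 31 mm apart along y; each leg also has a ball catch, pushed aside over the clip's last 11 mm with 5 to 10 N in all.
- tail_nominal (a point): On the base's mid-line, 50 mm above the worktop and 95 mm in front of the holes: centre of the cartridge's flat tail face (44 mm wide, facing the robot) when home, but for the sideways offset. Same axes as the dock; the cartridge slides level along x. At home its blue collar is flush on the socket, a firm stop; pushes above 60 N on cartridge, socket or clip are too hard.
- cartridge (a joint): How far the white and blue filter cartridge stands out of the socket towards the robot, m: 0 = fully home, 0.014 to 0.024 at the start. About 6 N of O-ring friction; it stays where it is left. Only when home does its 20 mm neck (a groove 10.5 mm long) stand between the holes; else its 34 mm shoulder stops the clip's legs 15 to 25 mm below the socket's top.
- clip_grip (a point): Centre of the U-clip's orange grip: 10 mm thick (clip x), 30 mm wide (y), 30 mm high. Clip z is up. Two steel legs, 8 mm thick, 1 mm chamfer, at y = +-15.5 mm, reach 86.5 mm below this point; the crossbar's underside is 24 mm below it, so it is 104 mm above the worktop when seated flush. About 0.1 kg, alike both ways round.
- stand: Grey sheet-metal stand, fixed, 44 (x) x 107 (y) x 71 mm; origin in the middle of its underside. At the start the clip hangs upright in it, crossbar on its top, legs loose in two 13 mm holes; lift it straight up.
- bottle: White screw-cap bottle, 63 mm in diameter, 120 mm high; origin in the middle of its underside. To be left alone.
- vial: Brown vial with white cap, 26 mm in diameter, 60 mm high; origin in the middle of its underside. To be left alone.
- sprayer: Spray bottle with yellow trigger, 90 x 71 x 156 mm; origin in the middle of its underside. To be left alone.
Not all that is in view belongs to the job. There is more than one size of the part that bears clip_grip; the job needs the smallest.

How it is judged:
On the way, in this order (a step that is already met when the one before it is completed fails the run):
1. the cartridge is pushed fully home (value of joint cartridge below 0.0015 m), for 0.2 s.
2. both legs of the clip are in the socket, one on each side of the cartridge's neck (value of joint cartridge below 0.0015 m and z of clip_grip in the frame of dock between 0.095 and 0.136 m and x of clip_grip in the frame of dock between -0.005 and 0.005 m and y of clip_grip in the frame of dock between 0 and 0.024 m and angle between clip_grip's own z axis and vertical below 0.06 rad and angle between the y axis of clip_grip and the y axis of dock, either way round below 0.1 rad), for 0.1 s.
At the end, for the whole second after the job is handed in: The cartridge is home (within 1.5 mm), the clip is seated with both legs in the socket (its grip centre within about 2 mm of 104 mm above the worktop), upright, released and at rest; the bottle, vial and spray bottle stand within 3 cm of where they stood (value of joint cartridge below 0.0015 m and z of clip_grip in the frame of dock between 0.095 and 0.1058 m and x of clip_grip in the frame of dock between -0.005 and 0.005 m and y of clip_grip in the frame of dock between 0 and 0.024 m and angle between clip_grip's own z axis and vertical below 0.06 rad and angle between the y axis of clip_grip and the y axis of dock, either way round below 0.1 rad and linear speed of clip below 0.01 m/s and distance of each of bottle, vial, sprayer from where it was at the start of the episode below 0.03 m); the robot touches nothing.
It fails at once if more than 75 N between the clip and the dock (contact force between clip and dock above 75 N).
It fails at once if more than 60 N between the robot and the dock with its cartridge (contact force between any of the fingers, the arm and dock above 60 N).
It fails at once if the white bottle is moved more than 3 cm or tipped (distance of bottle from where it was at the start of the episode above 0.03 m or angle between bottle's own z axis and vertical above 0.4 rad).
It fails at once if the brown vial is moved more than 3 cm or tipped (distance of vial from where it was at the start of the episode above 0.03 m or angle between vial's own z axis and vertical above 0.4 rad).
It fails at once if the spray bottle is moved more than 3 cm or tipped (distance of sprayer from where it was at the start of the episode above 0.03 m or angle between sprayer's own z axis and vertical above 0.4 rad).
It also fails if it takes over 72 s, if anything falls off the work surface, if the arm or the gripper's body presses on something with over 40 N, if the wrist force passes 120 N, or if a joint passes its speed limit or range.

ROBOT

A 6-joint arm with a two-finger parallel gripper is mounted at the origin on a cart in front of the work surface, level with it; the furniture and walls round the work are solid. World frame = base frame: x ahead of the robot, y to its left, z up, the work surface at z = 0. Lengths are in m, angles in rad, forces in N, time in s.
With the tool pointing down it reaches from about 0.225 to 0.875 m from the base axis. Payload 3.4 kg.
Tool frame: the origin (TCP) lies between the finger pads; the fingertips stand 8 mm ahead of it and the grasp point (between the pads) lies 11 mm behind it; z points along the fingers, y is the line along which they close (so a half turn about z gives the same grasp; the last joint's range is limited). The gripper opens to 85 mm and grips with 20 to 120 N. Pads are 22 mm wide; open, the fingers measure 114 mm over their backs; the gripper's body (76 mm by 85 mm) begins 54 mm behind the grasp point. The pads swing forward as they close: fully open they stand 13 mm farther back than shut.
Start: joints at [-1.4, 0.276, 1.505, -0, 1.361, -0.121], TCP at [0.165, -0.551, 0.239] pointing down, gripper open.
Joint ranges: [-2.89, 2.89], [-0.75, 2.08], [0.22, 2.7], [-1.18, 4.32], [0.11, 2.71], [-2.7, 2.7]. Speed limits (rad/s): [2.57, 2.57, 3.14, 3.14, 3.14, 3.14].

INTERFACE

Orientations are given as a unit quaternion [w, x, y, z].
In Python, from rig import manip gives the robot as it stands.
- The arm moves only by the tool move_arm, never from a script. Its argument "deltas" is a list that holds one entry, the list of rows, each a list of 5 numbers: the shift along the tool's x, y, z normalised to -1 to 1, where 1 is 80 cm, then the turn about the tool's z normalised to -1 to 1, where 1 is 120 degrees, then the closure, from -1 (fully open) to 1 (shut). In form: [[[tx, ty, tz, twist, grip], ...]]. A call has 1 to 12 rows; each row is the pose to reach, as a shift and turn from the pose commanded when the call began, along the tool's axes at that moment; what a row does not reach only later rows make up. A row lasts 1/10 s, in which the tool goes at most 50 mm and 8.59 degrees, less where a joint would pass 70% of its speed; a pose out of reach is approached as far as the arm can. A call with a number of a shift or a turn outside -1 to 1 is refused whole. A call with a gripper value outside its range is refused whole. The fingers move at their own pace and stop on an object; "squeeze" is the grip in N (left out, the last holds). Time passes only in rows, so rows that repeat a pose let the fingers close. It gives the time, the measured TCP pose, the force, the opening and the grip force at its end, in the units of the state.
- manip.get_state(): the state, without advancing time (a new reading comes with each control period).
- manip.get_image(name): name is "scene" or "top"; returns the picture (420x560x3 uint8, red, green, blue); there is no depth.
- manip.camera_params(name): a dict with "fx", "fy", "cx", "cy" (pixels), "dist" ([k1, k2, p1, p2, k3] as OpenCV has them; the pictures are not rectified), "R" (3x3) and "t" (3): a world point X has camera coordinates R X + t. Camera axes: x right, y down, z forward; pixel columns grow to the right and rows downward; lengths in m; the calibration is good to about 2 mm. A picture is of the moment at which its call begins. camera_params takes no time and is no camera call.
- manip.sign_off(): hands the job in; it is judged then, once.
The state is a dict: "clock": time; "qpos": joint angles; "qd": joint speeds; "effort": joint torques, N m; "position": TCP position; "ee_rot": TCP orientation; "contact_force": force on the tool from outside, world axes, zero at the start; "moment": the same for the moment, N m; "width": finger opening in m; "gripper_force": force on a finger pad.
Only numpy, scipy, OpenCV 4.12 (cv2) and the standard library are available. Lean on these libraries where they do the work, as an engineer would, in place of code of your own. Each camera call takes 0.05 s, during which the arm holds its last target. There are 200 camera calls.

## Working session

There is one attempt and no reset: what is moved stays moved. The work goes in short steps, Python scripts to look and compute and a tool call to move; the robot and the scene stay as the last step left them, time stands still between calls to the robot, and variables do not carry over. Pictures are saved under pics/ and viewed, at most 10 in all, crops included, and the job is handed in when it is done.

Besides the shell and the picture viewer there is one more tool, called as name([rows], argument=value, ...), one row to a line, values as JSON. move_arm: Moves the arm, as the interface text tells. Scaled input: -1 to 1 covers 80 cm each way for a shift and 120 degrees each way for a turn. Its arguments: {"type":"object","properties":{"deltas":{"type":"array","items":{"type":"array","items":{"type":"array","items":{"type":"number","minimum":-1,"maximum":1}}}},"squeeze":{"type":"number"}},"required":["deltas"]}

```bash
mkdir -p pics; python3 - <<'E'
from rig import manip
import cv2,numpy as np
for n in("scene","top"):
    im=manip.get_image(n); cv2.imwrite(f"pics/{n}0.png",im[:,:,::-1])
    p=manip.camera_params(n); print(n,{k:np.round(v,4).tolist() for k,v in p.items()})
s=manip.get_state();print(s)
E
```

```text
scene {'fx': 380.7347, 'fy': 380.7347, 'cx': 283.8032, 'cy': 211.5017, 'dist': [-0.0131, 0.0, 0.0, 0.0, 0.0], 'R': [[-0.4892, -0.8721, -0.0116], [-0.4949, 0.2886, -0.8196], [0.7181, -0.3952, -0.5728]], 't': [0.3103, 0.3284, 0.6019]}
top {'fx': 428.6728, 'fy': 428.6728, 'cx': 273.2746, 'cy': 211.8373, 'dist': [-0.0381, 0.0, 0.0, 0.0, 0.0], 'R': [[0.0082, -0.9998, 0.0164], [-0.9947, -0.0098, -0.1027], [0.1028, -0.0154, -0.9946]], 't': [0.0166, 0.5727, 1.1631]}
{'clock': 0.1, 'qpos': array([-1.40005058e+00,  2.76500668e-01,  1.50597507e+00, -6.64347505e-06,
        1.36069866e+00, -1.21026594e-01]), 'qd': array([-0.00052018, -0.00056179, -0.00207124, -0.00200933,  0.0009685 ,
        0.00240153]), 'effort': array([ 1.09885212e-03, -4.17701948e+01, -2.46404511e+01, -1.20825789e-04,
        5.76004823e-03,  1.40535971e-05]), 'position': array([ 0.16530071, -0.55026344,  0.23855647]), 'ee_rot': array([-7.90543525e-04,  9.89377062e-01,  1.45369885e-01, -2.29057748e-05]), 'contact_force': array([-0.76982415,  0.88519932,  0.37258563]), 'moment': array([-0.01174842, -0.01129219,  0.00475028]), 'gripper_force': 0.0, 'width': 0.08567625361338356}
```

View pics/scene0.png

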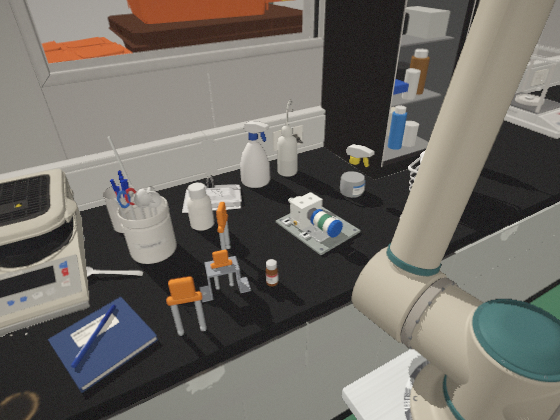

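View pics/top0.png

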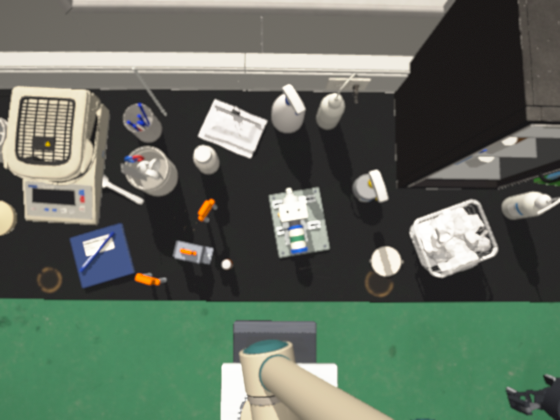

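Three orange-topped clips are in view. In the top picture they are A (207,210), B (189,252) hanging in the stand, and C (150,280). B fits because it's in the stand, so I'll check it in an enlarged crop. The dock is around (297,222).

```bash
python3 - <<'E'
import cv2
t=cv2.imread("pics/top0.png");s=cv2.imread("pics/scene0.png")
cv2.imwrite("pics/ct.png",cv2.resize(t[180:290,130:340],None,fx=3.8,fy=3.8,interpolation=cv2.INTER_CUBIC))
cv2.imwrite("pics/cs.png",cv2.resize(s[185:335,165:365],None,fx=4,fy=4,interpolation=cv2.INTER_CUBIC))
E
```

```text
(no output)
```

View pics/ct.png

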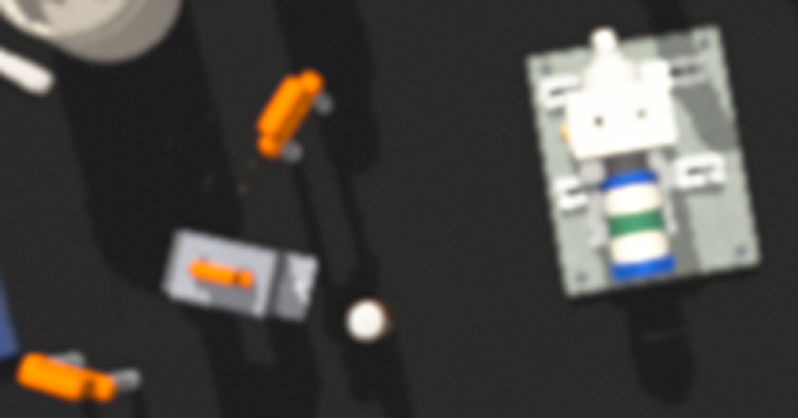

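View pics/cs.png

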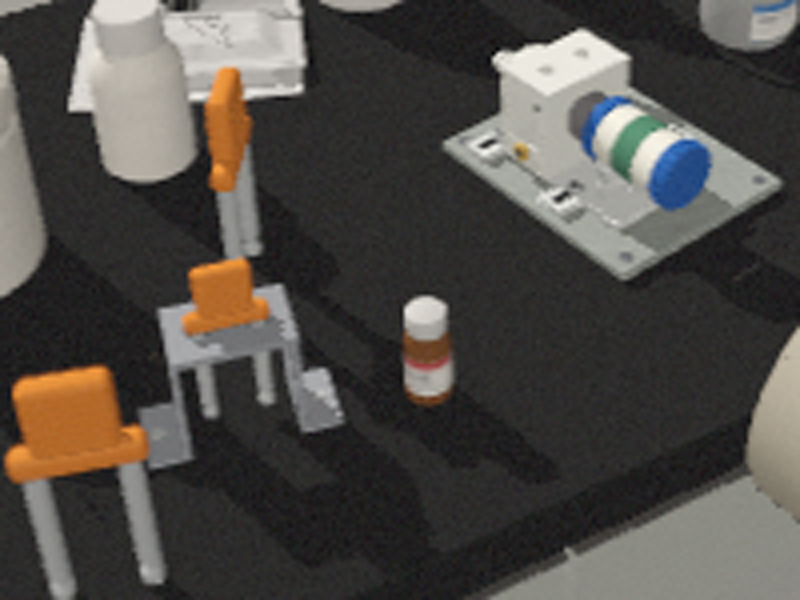

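The hanging clip B is clearly the smallest: its grip is about 60 crop px wide, against about 100 for the others. It's the only one in the stand. The dock plate corners in the top crop are (527,57), (718,28), (760,262) and (570,297), and the socket holes are (599,121) and (641,114).

```bash
cat > h.py <<'E'
import cv2,numpy as np
from rig import manip
from scipy.optimize import least_squares,minimize
C={n:manip.camera_params(n) for n in("scene","top")}
def proj(n,X):
    p=C[n];K=np.array([[p["fx"],0,p["cx"]],[0,p["fy"],p["cy"]],[0,0,1]])
    return cv2.projectPoints(np.float64(X).reshape(-1,1,3),cv2.Rodrigues(np.array(p["R"]))[0],np.array(p["t"]),K,np.array(p["dist"]))[0][:,0]
def tf(q,P): # q=x,y,yaw
    P=np.float64(P);c,s=np.cos(q[2]),np.sin(q[2]);return np.c_[q[0]+c*P[:,0]-s*P[:,1],q[1]+s*P[:,0]+c*P[:,1],P[:,2]]
tc=lambda P:(np.float64(P)+.5)/3.8-.5+[130,180]
sc=lambda P:(np.float64(P)+.5)/4-.5+[165,185]
def box(a,b): return np.array([[x,y,z] for x in(a[0],b[0]) for y in(a[1],b[1]) for z in(a[2],b[2])])
E
cat > m.py <<'E'
from h import *
# dock plate: fit x,y,yaw plus plate centre x in dock
ct=tc([(527,57),(718,28),(760,262),(570,297)]); cs=sc([(444,146),(781,183),(625,278)])
def cor(q): 
    a,b=q[3]+.089,q[3]-.089
    return tf(q,[(a,.072,.008),(a,-.072,.008),(b,-.072,.008),(b,.072,.008)])
ht=tc([(599,121),(641,114)]);hs=sc([(546,69),(581,53)])
H=lambda q:tf(q,[(0,q[4]+.0155,.08),(0,q[4]-.0155,.08)])
def r(q,w=(1,1)):
    X=cor(q);return np.r_[w[0]*(proj("top",X)-ct).ravel(),w[1]*(proj("scene",X)[[0,2,3]]-cs).ravel(),w[0]*(proj("top",H(q))-ht).ravel(),w[1]*(proj("scene",H(q))-hs).ravel()]
for w in((1,1),(1,0.01),(.01,1)):
    f=least_squares(r,[.55,-.05,.1,-.03,.01],args=(w,));print("dock",w,f.x.round(4),r(f.x).round(1) if w==(1,1) else "")
# clip silhouettes
M={};S=4
for n,(u0,v0,u1,v1) in dict(top=(175,240,205,262),scene=(205,245,240,272)).items():
    im=cv2.imread(f"pics/{n}0.png").astype(int)[v0:v1,u0:u1]
    o=np.clip((im[:,:,2]-im[:,:,0]-30)/120.,0,1); M[n]=(o,u0,v0); print(n,o.sum())
def ren(n,q):
    o,u0,v0=M[n];m=np.zeros((o.shape[0]*8,o.shape[1]*8),np.uint8)
    for B in (box((-.005,-.015,.08),(.005,.015,.11)),box((-q[4]/2,-q[3]/2,.071),(q[4]/2,q[3]/2,.08))):
        p=(proj(n,tf(q,B))-[u0,v0]+.5)*8-.5
        cv2.fillConvexPoly(m,cv2.convexHull((p*16).round().astype(np.int32)),1,shift=4)
    return m.reshape(o.shape[0],8,o.shape[1],8).mean((1,3))
def cost(q,ns=("top","scene")): return sum(((ren(n,q)-M[n][0])**2).sum() for n in ns)
o,u0,v0=M["top"];ys,xs=np.nonzero(o>.5);c=np.array([xs.mean()+u0,ys.mean()+v0])
x0=least_squares(lambda q:proj("top",[[q[0],q[1],.1]])[0]-c,[.4,.2]).x
for ns in(("top","scene"),("top",),("scene",)):
    best=min((minimize(cost,[*x0,y,.042,.01],args=(ns,),method="Nelder-Mead",options=dict(initial_simplex=np.array([[*x0,y,.042,.01]]+[np.array([*x0,y,.042,.01])+d for d in np.diag([.006,.006,.15,.006,.003])]),maxiter=500)) for y in(-.2,-.1,.0,.1)),key=lambda f:f.fun)
    print("clip",ns,best.x.round(4),round(best.fun,2))
# vial (top of cap z .06) 
v=tc([(367,320)])[0];print("vial",least_squares(lambda q:proj("top",[[q[0],q[1],.06]])[0]-v,[.4,.1]).x.round(3))
for nm,uv,z in(("clipA",(207,210),.1),("clipC",(150,280),.1),("sprayer",(372,186),.12),("bottle",(205,157),.12)):
    print(nm,least_squares(lambda q:proj("top",[[q[0],q[1],z]])[0]-uv,[.4,.1]).x.round(3))
tl=tc([(617,275),(672,270)]);print("tail edge z~.072", [least_squares(lambda q:proj("top",[[q[0],q[1],.06]])[0]-v,[.4,.1]).x.round(4) for v in tl])
E
python3 m.py
```

```text
dock (1, 1) [ 0.5748 -0.0466  0.1788 -0.0286  0.0169] [ 0.3  0.8 -0.2  0.1  0.1  0.1 -0.3 -0.3 -0.8 -0.6  0.7 -0.3 -0.1 -0.3
 -0.  -0.2  0.4 -0.3 -0.1  0.6  0.1  0.3]
dock (1, 0.01) [ 0.5744 -0.0469  0.1782 -0.0276  0.0177] 
dock (0.01, 1) [ 0.5762 -0.0455  0.1796 -0.0311  0.0146] 
top 76.725
scene 251.525
clip ('top', 'scene') [ 0.4606  0.2463 -0.2321  0.0428  0.0042] 18.53
clip ('top',) [ 0.4599  0.2477 -0.204   0.0424  0.0109] 1.77
clip ('scene',) [ 0.4611  0.2461 -0.2306  0.0428  0.0036] 9.91
vial [0.428 0.147]
clipA [0.568 0.196]
clipC [0.386 0.339]
sprayer [ 0.633 -0.233]
bottle [0.705 0.202]
tail edge z~.072 [array([ 0.4614, -0.029 ]), array([ 0.4652, -0.0679])]
```

```bash
cat > go.py <<'E'
# usage: go.py x y z heading  -> normalised deltas from the current pose; "d" prefix: x y in dock frame
import sys,numpy as np
from rig import manip
D=(0.575,-0.0465,0.179)
s=manip.get_state();w,a,b,c=s["ee_rot"];h=2*np.arctan2(b,a);p=np.array(s["position"])
h=(h+np.pi)%(2*np.pi)-np.pi
cd,sd=np.cos(D[2]),np.sin(D[2]);e=p-[D[0],D[1],0]
print("t",round(s["clock"],2),"pos",p.round(4),"h",round(h,4),"tilt",np.round([w,c],4),"dock",np.round([cd*e[0]+sd*e[1],-sd*e[0]+cd*e[1],p[2]],4),"F",s["contact_force"].round(1),"M",s["moment"].round(2),"w",round(s["width"],4),round(s["gripper_force"],1),"q",s["qpos"].round(2))
A=sys.argv[1:]
if A:
    dk=A[0]=="d"; x,y,z,H=map(float,A[dk:])
    if dk:x,y=D[0]+cd*x-sd*y,D[1]+sd*x+cd*y
    d=np.array([x,y,z])-p
    t=[np.cos(h)*d[0]+np.sin(h)*d[1], np.sin(h)*d[0]-np.cos(h)*d[1], -d[2]]
    print("target",round(x,4),round(y,4),"deltas",np.round(np.array(t)/.8,4),"twist",round(-(H-h)/np.radians(120),4))
E
python3 go.py d -0.150 0.0165 0.20 0.179
```

```text
t 0.1 pos [ 0.1653 -0.5503  0.2386] h 0.2918 tilt [-0.0008 -0.    ] dock [-0.4928 -0.4228  0.2386] F [-0.8  0.9  0.4] M [-0.01 -0.01  0.  ] w 0.0857 0.0 q [-1.4   0.28  1.51 -0.    1.36 -0.12]
target 0.4245 -0.057 deltas [ 0.4876 -0.4974  0.0482] twist 0.0538
```

move_arm([
  [[0.4876, -0.4974, 0.0482, 0.0538, 1], [0.4876, -0.4974, 0.0482, 0.0538, 1], [0.4876, -0.4974, 0.0482, 0.0538, 1], [0.4876, -0.4974, 0.0482, 0.0538, 1], [0.4876, -0.4974, 0.0482, 0.0538, 1], [0.4876, -0.4974, 0.0482, 0.0538, 1], [0.4876, -0.4974, 0.0482, 0.0538, 1], [0.4876, -0.4974, 0.0482, 0.0538, 1], [0.4876, -0.4974, 0.0482, 0.0538, 1], [0.4876, -0.4974, 0.0482, 0.0538, 1], [0.4876, -0.4974, 0.0482, 0.0538, 1], [0.4876, -0.4974, 0.0482, 0.0538, 1]],
])

```text
clock: 1.3
position: [0.4257, -0.0528, 0.2002]
ee_rot: [-0.001, 0.996, 0.092, 0.0]
contact_force: [-0.5, -0.8, -0.3]
width: 0.0004
gripper_force: 0.0
```

```bash
python3 go.py d -0.150 0.0165 0.045 0.179
```

```text
t 1.3 pos [ 0.4257 -0.0528  0.2002] h 0.1852 tilt [-0.0012  0.0002] dock [-0.1481  0.0204  0.2002] F [-0.5 -0.8 -0.3] M [-0.03 -0.04 -0.04] w 0.0004 0.0 q [-0.29  0.08  1.86  0.    1.2   1.1 ]
target 0.4245 -0.057 deltas [-0.0025  0.0048  0.194 ] twist 0.003
```

move_arm([
  [[0, 0, 0.06, 0, 1], [0, 0, 0.12, 0, 1], [0, 0, 0.18, 0, 1], [0, 0, 0.194, 0, 1], [0, 0, 0.194, 0, 1], [0, 0, 0.194, 0, 1]],
])

```text
clock: 1.9
position: [0.4249, -0.0581, 0.0458]
ee_rot: [0.0, 0.996, 0.089, 0.0]
contact_force: [-0.3, 0.0, -0.3]
width: 0.0001
gripper_force: 0.0
```

```bash
python3 go.py d -0.106 0.0165 0.045 0.179
```

```text
t 1.9 pos [ 0.4249 -0.0581  0.0458] h 0.1785 tilt [0.0002 0.0001] dock [-0.1498  0.0153  0.0458] F [-0.3  0.  -0.3] M [-0.01 -0.03  0.03] w 0.0001 0.0 q [-0.3   0.27  2.09 -0.    0.78  1.09]
target 0.4678 -0.0491 deltas [ 0.0548 -0.0015  0.001 ] twist -0.0002
```

move_arm([
  [[0.006, 0, 0, 0, 1], [0.012, 0, 0, 0, 1], [0.018, 0, 0, 0, 1], [0.024, 0, 0, 0, 1], [0.03, 0, 0, 0, 1], [0.036, 0, 0, 0, 1], [0.04, 0, 0, 0, 1], [0.044, 0, 0, 0, 1], [0.044, 0, 0, 0, 1]],
])

```text
clock: 2.8
position: [0.4571, -0.0511, 0.0451]
ee_rot: [-0.0, 0.996, 0.09, -0.002]
contact_force: [-5.1, -2.3, 3.1]
width: -0.0005
gripper_force: 2.4
```

```bash
python3 go.py
```

```text
t 2.8 pos [ 0.4571 -0.0511  0.0451] h 0.1802 tilt [-0.0001 -0.0025] dock [-0.1168  0.0164  0.0451] F [-5.1 -2.3  3.1] M [-0.32  0.62 -0.08] w -0.0005 2.4 q [-0.26  0.31  2.02 -0.    0.81  1.13]
```

move_arm([
  [[0.002, 0, 0, 0, 1], [0.004, 0, 0, 0, 1], [0.006, 0, 0, 0, 1], [0.008, 0, 0, 0, 1], [0.01, 0, 0, 0, 1], [0.01, 0, 0, 0, 1]],
])

```text
clock: 3.4
position: [0.4646, -0.0498, 0.0451]
ee_rot: [-0.0, 0.996, 0.09, -0.003]
contact_force: [-5.9, -3.5, 3.3]
width: 0.0001
gripper_force: 2.7
```

```bash
python3 go.py
```

```text
t 3.4 pos [ 0.4646 -0.0498  0.0451] h 0.1801 tilt [-0.0001 -0.0027] dock [-0.1092  0.0164  0.0451] F [-5.9 -3.5  3.3] M [-0.37  0.71 -0.03] w 0.0001 2.7 q [-0.25  0.32  2.   -0.    0.82  1.14]
```

move_arm([
  [[0.0015, 0, 0, 0, 1], [0.003, 0, 0, 0, 1], [0.0045, 0, 0, 0, 1], [0.006, 0, 0, 0, 1], [0.006, 0, 0, 0, 1]],
])

```text
clock: 3.9
position: [0.4679, -0.0492, 0.045]
ee_rot: [-0.0, 0.996, 0.09, -0.004]
contact_force: [-7.9, -4.1, 6.1]
width: 0.0001
gripper_force: 4.2
```

```bash
python3 go.py
```

```text
t 3.9 pos [ 0.4679 -0.0492  0.045 ] h 0.1808 tilt [-0.     -0.0042] dock [-0.1058  0.0164  0.045 ] F [-7.9 -4.1  6.1] M [-0.57  1.08 -0.08] w 0.0001 4.2 q [-0.25  0.33  2.   -0.    0.83  1.14]
```

move_arm([
  [[0.001, 0, 0, 0, 1], [0.002, 0, 0, 0, 1], [0.003, 0, 0, 0, 1], [0.003, 0, 0, 0, 1]],
])

```text
clock: 4.3
position: [0.4679, -0.049, 0.0448]
ee_rot: [0.0, 0.996, 0.091, -0.007]
contact_force: [-11.7, -7.2, 7.4]
width: -0.0
gripper_force: 6.7
```

```bash
python3 go.py
```

```text
t 4.3 pos [ 0.4679 -0.049   0.0448] h 0.1817 tilt [ 0.     -0.0066] dock [-0.1059  0.0166  0.0448] F [-11.7  -7.2   7.4] M [-0.92  1.71 -0.04] w -0.0 6.7 q [-0.25  0.33  1.99 -0.01  0.83  1.14]
```

The cartridge stopped firmly at dock x = -0.106, as predicted for home, so I'll retreat and go to the clip.

move_arm([
  [[-0.03, 0, 0, 0, 1], [-0.05, 0, 0, 0, 1], [-0.05, 0, -0.06, 0, 1], [-0.05, 0, -0.12, 0, 0.3], [-0.05, 0, -0.18, 0, 0], [-0.05, 0, -0.18, 0, 0], [-0.05, 0, -0.18, 0, 0]],
])

```text
clock: 5.0
position: [0.4356, -0.0556, 0.1907]
ee_rot: [0.001, 0.996, 0.089, 0.002]
contact_force: [0.1, 0.7, -0.5]
width: 0.0428
gripper_force: 0.0
```

```bash
python3 go.py 0.4606 0.2467 0.18 1.36
```

```text
t 5.0 pos [ 0.4356 -0.0556  0.1907] h 0.1792 tilt [0.0006 0.0016] dock [-0.1388  0.0158  0.1907] F [ 0.1  0.7 -0.5] M [ 0.06 -0.05 -0.01] w 0.0428 0.0 q [-0.29  0.1   1.86  0.    1.18  1.11]
target 0.4606 0.2467 deltas [ 0.0981 -0.3663  0.0134] twist -0.5638
```

move_arm([
  [[0.0981, -0.3663, 0.0134, -0.5638, 0], [0.0981, -0.3663, 0.0134, -0.5638, 0], [0.0981, -0.3663, 0.0134, -0.5638, 0], [0.0981, -0.3663, 0.0134, -0.5638, 0], [0.0981, -0.3663, 0.0134, -0.5638, 0], [0.0981, -0.3663, 0.0134, -0.5638, 0], [0.0981, -0.3663, 0.0134, -0.5638, 0], [0.0981, -0.3663, 0.0134, -0.5638, 0], [0.0981, -0.3663, 0.0134, -0.5638, 0], [0.0981, -0.3663, 0.0134, -0.5638, 0], [0.0981, -0.3663, 0.0134, -0.5638, 0], [0.0981, -0.3663, 0.0134, -0.5638, 0]],
])

```text
clock: 6.2
position: [0.4597, 0.2463, 0.1785]
ee_rot: [-0.0, 0.778, 0.628, -0.0]
contact_force: [-0.1, 0.1, -0.4]
width: 0.0429
gripper_force: 0.0
```

```bash
python3 go.py 0.4606 0.2467 0.089 1.36
```

```text
t 6.2 pos [0.4597 0.2463 0.1785] h 1.3579 tilt [-0.0001 -0.0003] dock [-0.0613  0.3086  0.1785] F [-0.1  0.1 -0.4] M [0.05 0.03 0.02] w 0.0429 0.0 q [ 0.36  0.24  1.72 -0.    1.19  0.57]
target 0.4606 0.2467 deltas [0.0007 0.001  0.1119] twist -0.001
```

Descend open, then look before closing.

move_arm([
  [[0, 0.001, 0.04, 0, 0], [0, 0.001, 0.08, 0, 0], [0, 0.001, 0.1, 0, 0], [0, 0.001, 0.112, 0, 0], [0, 0.001, 0.112, 0, 0]],
])

```text
clock: 6.7
position: [0.46, 0.2461, 0.0882]
ee_rot: [-0.0, 0.778, 0.628, -0.001]
contact_force: [0.1, 0.2, -0.5]
width: 0.0429
gripper_force: 0.0
```

```bash
python3 go.py; python3 - <<'E'
from rig import manip
import cv2
a=manip.get_image("scene")[190:320,150:350,::-1]
cv2.imwrite("pics/g1.png",cv2.resize(a,None,fx=4,fy=4,interpolation=cv2.INTER_CUBIC))
E
```

```text
t 6.7 pos [0.46   0.2461 0.0882] h 1.359 tilt [-0.0003 -0.0011] dock [-0.0611  0.3084  0.0882] F [ 0.1  0.2 -0.5] M [0.03 0.   0.03] w 0.0429 0.0 q [ 0.36  0.33  1.84 -0.    0.97  0.57]
```

View pics/g1.png

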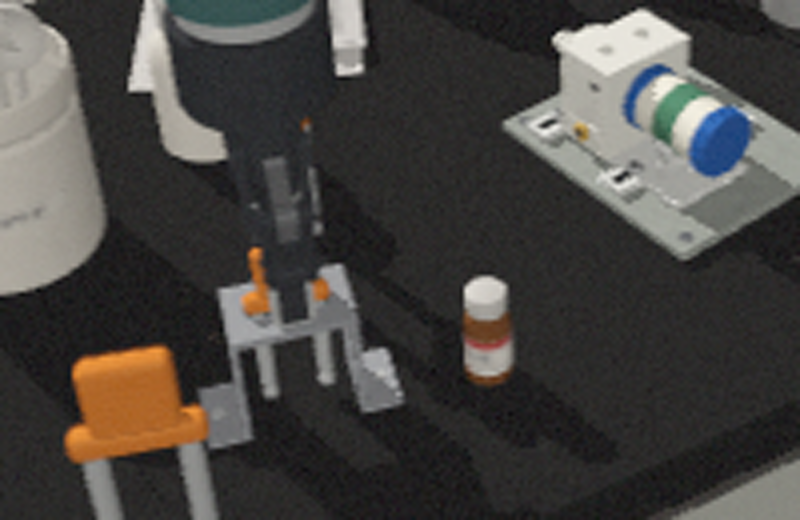

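The fingers straddle the clip at crop (285,285), and the blue collar is flush on the socket at (650,95). Closing now.

move_arm([
  [[0, 0, 0, 0, 1], [0, 0, 0, 0, 1], [0, 0, 0, 0, 1], [0, 0, 0, 0, 1], [0, 0, 0, 0, 1], [0, 0, 0, 0, 1]],
], squeeze=60)

```text
clock: 7.35
position: [0.4613, 0.2469, 0.0904]
ee_rot: [0.0, 0.778, 0.629, 0.001]
contact_force: [-0.4, -0.3, 5.8]
width: 0.0092
gripper_force: 59.2
```

```bash
python3 go.py
```

```text
t 7.35 pos [0.4613 0.2469 0.0904] h 1.36 tilt [0.0004 0.0011] dock [-0.0596  0.309   0.0904] F [-0.4 -0.3  5.8] M [-0.06  0.09  0.02] w 0.0092 59.2 q [ 0.36  0.33  1.84 -0.    0.97  0.57]
```

move_arm([
  [[0, 0, -0.02, 0, 1], [0, 0, -0.05, 0, 1], [0, 0, -0.09, 0, 1], [0, 0, -0.13, 0, 1], [0, 0, -0.14, 0, 1], [0, 0, -0.14, 0, 1], [0, 0, -0.14, 0, 1]],
])

```text
clock: 8.05
position: [0.4595, 0.2462, 0.1997]
ee_rot: [-0.0, 0.778, 0.629, -0.001]
contact_force: [0.0, 0.2, -1.5]
width: 0.0088
gripper_force: 59.4
```

```bash
python3 go.py d 0 0.0165 0.20 1.75
```

```text
t 8.05 pos [0.4595 0.2462 0.1997] h 1.36 tilt [-0.0004 -0.0013] dock [-0.0615  0.3086  0.1997] F [ 0.   0.2 -1.5] M [-0.02  0.04  0.  ] w 0.0088 59.4 q [ 0.36  0.22  1.68 -0.    1.24  0.57]
target 0.5721 -0.0303 deltas [-0.3085  0.2099 -0.0004] twist -0.1862
```

move_arm([
  [[-0.3085, 0.2099, 0, -0.1862, 1], [-0.3085, 0.2099, 0, -0.1862, 1], [-0.3085, 0.2099, 0, -0.1862, 1], [-0.3085, 0.2099, 0, -0.1862, 1], [-0.3085, 0.2099, 0, -0.1862, 1], [-0.3085, 0.2099, 0, -0.1862, 1], [-0.3085, 0.2099, 0, -0.1862, 1], [-0.3085, 0.2099, 0, -0.1862, 1], [-0.3085, 0.2099, 0, -0.1862, 1], [-0.3085, 0.2099, 0, -0.1862, 1]],
])

```text
clock: 9.05
position: [0.572, -0.0281, 0.2005]
ee_rot: [-0.001, 0.64, 0.768, -0.0]
contact_force: [1.3, 0.3, -2.0]
width: 0.0091
gripper_force: 59.4
```

```bash
python3 go.py d 0 0.0165 0.175 1.75; python3 - <<'E'
from rig import manip
import cv2
for n,(v,u) in dict(scene=(120,230),top=(160,220)).items():
    a=manip.get_image(n); cv2.imwrite(f"pics/{n}2.png",a[:,:,::-1])
    if n=="scene":cv2.imwrite("pics/g2.png",cv2.resize(a[v:v+140,u:u+150,::-1],None,fx=4.2,fy=4.2,interpolation=cv2.INTER_CUBIC))
E
```

```text
t 9.05 pos [ 0.572  -0.0281  0.2005] h 1.7516 tilt [-0.0011 -0.0003] dock [0.0003 0.0186 0.2005] F [ 1.3  0.3 -2. ] M [-0.01  0.01 -0.02] w 0.0091 59.4 q [-0.17  0.3   1.57  0.    1.27 -0.35]
target 0.5721 -0.0303 deltas [-0.0027 -0.0004  0.0319] twist 0.0008
```

View pics/g2.png

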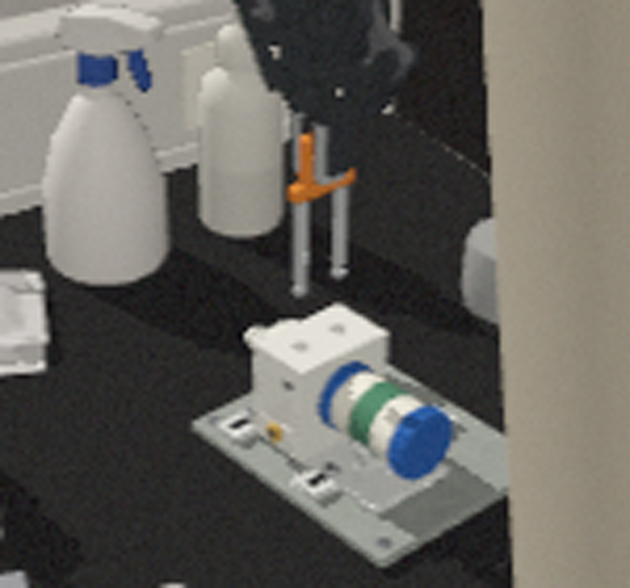

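Both legs hang straight, with their tips at crop (300,293) and (340,275), above the holes at (300,346) and (338,328). I'll compute the relative offset.

```bash
python3 - <<'E'
from h import *
s=manip.get_state()["position"];D=(0.575,-0.0465,.179);c,sn=np.cos(.179),np.sin(.179)
cr=lambda P:(np.float64(P)+.5)/4.2-.5+[230,120]
def dk(P,z):
    o=[]
    for v in cr(P):
        q=least_squares(lambda q:proj("scene",[[q[0],q[1],z]])[0]-v,[.5,0]).x-D[:2];o.append([c*q[0]+sn*q[1],-sn*q[0]+c*q[1]])
    return np.array(o).round(4)
print("holes",dk([(300,346),(338,328)],.08)); print("legs",dk([(300,293),(340,275)],s[2]-.0819))
print("legs z-3mm",dk([(300,293),(340,275)],s[2]-.0849).mean(0))
E
```

```text
holes [[ 0.0014  0.0308]
 [ 0.0012 -0.0004]]
legs [[ 0.      0.0328]
 [-0.0003  0.0007]]
legs z-3mm [0.0035 0.0134]
```

move_arm([
  [[-0.001, 0.0008, 0.02, 0, 1], [-0.001, 0.0008, 0.04, 0, 1], [-0.001, 0.0008, 0.04, 0, 1], [-0.001, 0.0008, 0.04, 0, 1]],
])

```text
clock: 9.55
position: [0.5737, -0.0297, 0.1695]
ee_rot: [-0.0, 0.641, 0.768, -0.0]
contact_force: [0.7, -0.5, -1.2]
width: 0.0091
gripper_force: 59.3
```

```bash
python3 go.py d 0 0.0165 0.166 1.75; python3 - <<'E'
from rig import manip
import cv2
a=manip.get_image("scene")
cv2.imwrite("pics/g3.png",cv2.resize(a[150:215,270:350,::-1],None,fx=8,fy=8,interpolation=cv2.INTER_CUBIC))
E
```

```text
t 9.55 pos [ 0.5737 -0.0297  0.1695] h 1.7512 tilt [-0.0001 -0.0001] dock [0.0017 0.0168 0.1695] F [ 0.7 -0.5 -1.2] M [ 0.1  -0.01  0.03] w 0.0091 59.3 q [-0.17  0.32  1.62 -0.    1.2  -0.35]
target 0.5721 -0.0303 deltas [-0.0003 -0.0021  0.0043] twist 0.0006
```

View pics/g3.png

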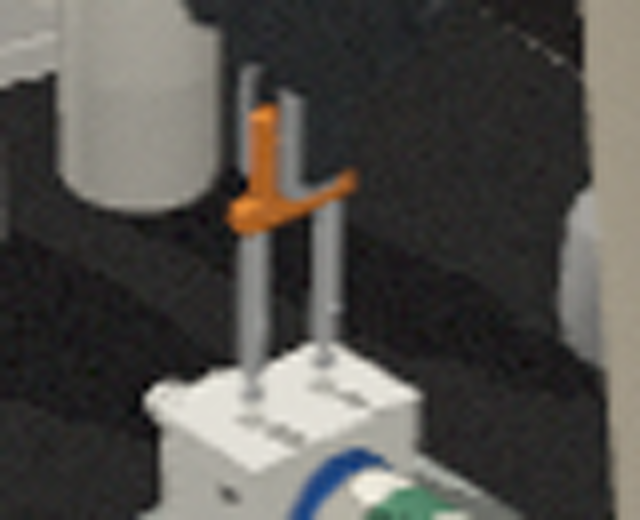

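The leg tips at crop (251,395) and (322,357) are directly above the holes at (251,420) and (322,385). Lowering gently.

move_arm([
  [[0, 0, 0.004, 0, 1], [0, 0, 0.007, 0, 1], [0, 0, 0.009, 0, 1], [0, 0, 0.011, 0, 1], [0, 0, 0.013, 0, 1], [0, 0, 0.014, 0, 1], [0, 0, 0.014, 0, 1]],
])

```text
clock: 10.3
position: [0.5734, -0.0305, 0.1576]
ee_rot: [-0.0, 0.641, 0.767, -0.0]
contact_force: [-1.0, 0.7, -1.7]
width: 0.0089
gripper_force: 59.3
```

```bash
python3 go.py
```

```text
t 10.3 pos [ 0.5734 -0.0305  0.1576] h 1.7499 tilt [-0.0005 -0.0004] dock [0.0013 0.016  0.1576] F [-1.   0.7 -1.7] M [ 0.06  0.31 -0.02] w 0.0089 59.3 q [-0.17  0.33  1.63 -0.    1.18 -0.35]
```

move_arm([
  [[0, 0, 0.002, 0, 1], [0, 0, 0.004, 0, 1], [0, 0, 0.006, 0, 1], [0, 0, 0.008, 0, 1], [0, 0, 0.01, 0, 1], [0, 0, 0.01, 0, 1]],
])

```text
clock: 10.9
position: [0.5735, -0.0305, 0.1496]
ee_rot: [-0.0, 0.641, 0.768, -0.0]
contact_force: [-2.6, 0.1, -2.0]
width: 0.0088
gripper_force: 59.4
```

```bash
python3 go.py
```

```text
t 10.9 pos [ 0.5735 -0.0305  0.1496] h 1.7499 tilt [-0.0004 -0.0003] dock [0.0014 0.016  0.1496] F [-2.6  0.1 -2. ] M [ 0.01  0.54 -0.05] w 0.0088 59.4 q [-0.17  0.34  1.65 -0.    1.16 -0.35]
```

move_arm([
  [[0, -0.0008, 0.002, 0, 1], [0, -0.0008, 0.005, 0, 1], [0, -0.0008, 0.008, 0, 1], [0, -0.0008, 0.011, 0, 1], [0, -0.0008, 0.014, 0, 1], [0, -0.0008, 0.016, 0, 1], [0, -0.0008, 0.018, 0, 1], [0, -0.0008, 0.018, 0, 1]],
])

```text
clock: 11.7
position: [0.5732, -0.0307, 0.1352]
ee_rot: [-0.0, 0.641, 0.768, -0.0]
contact_force: [-1.5, 0.6, -2.0]
width: 0.0092
gripper_force: 59.4
```

```bash
python3 go.py
```

```text
t 11.7 pos [ 0.5732 -0.0307  0.1352] h 1.7499 tilt [-0.0001 -0.0001] dock [0.0011 0.0159 0.1352] F [-1.5  0.6 -2. ] M [ 0.13  0.33 -0.1 ] w 0.0092 59.4 q [-0.17  0.35  1.67 -0.    1.12 -0.35]
```

move_arm([
  [[0, -0.0004, 0.003, 0, 1], [0, -0.0004, 0.007, 0, 1], [0, -0.0004, 0.011, 0, 1], [0, -0.0004, 0.015, 0, 1], [0, -0.0004, 0.019, 0, 1], [0, -0.0004, 0.023, 0, 1], [0, -0.0004, 0.026, 0, 1], [0, -0.0004, 0.026, 0, 1]],
])

```text
clock: 12.5
position: [0.573, -0.0308, 0.1143]
ee_rot: [0.0, 0.641, 0.768, -0.0]
contact_force: [-1.6, 1.4, -2.2]
width: 0.0088
gripper_force: 59.4
```

```bash
python3 go.py
```

```text
t 12.5 pos [ 0.573  -0.0308  0.1143] h 1.7499 tilt [ 0.     -0.0001] dock [0.0009 0.0158 0.1143] F [-1.6  1.4 -2.2] M [ 0.07  0.21 -0.  ] w 0.0088 59.4 q [-0.17  0.37  1.7  -0.    1.08 -0.35]
```

Now through the catches, in small steps.

move_arm([
  [[0, -0.0003, 0.003, 0, 1], [0, -0.0003, 0.006, 0, 1], [0, -0.0003, 0.008, 0, 1], [0, -0.0003, 0.01, 0, 1], [0, -0.0003, 0.012, 0, 1], [0, -0.0003, 0.013, 0, 1], [0, -0.0003, 0.013, 0, 1]],
])

```text
clock: 13.2
position: [0.5731, -0.0307, 0.1059]
ee_rot: [0.001, 0.641, 0.768, 0.0]
contact_force: [-2.3, 2.2, 8.0]
width: 0.0089
gripper_force: 61.0
```

```bash
python3 go.py
```

```text
t 13.2 pos [ 0.5731 -0.0307  0.1059] h 1.75 tilt [0.0007 0.0004] dock [0.0009 0.0159 0.1059] F [-2.3  2.2  8. ] M [ 0.08  0.51 -0.08] w 0.0089 61.0 q [-0.17  0.38  1.71  0.    1.05 -0.35]
```

move_arm([
  [[0, 0, 0.0015, 0, 1], [0, 0, 0.003, 0, 1], [0, 0, 0.0045, 0, 1], [0, 0, 0.006, 0, 1], [0, 0, 0.006, 0, 1]],
])

```text
clock: 13.7
position: [0.573, -0.0307, 0.0994]
ee_rot: [0.0, 0.641, 0.767, 0.0]
contact_force: [-0.6, 0.3, 1.1]
width: 0.009
gripper_force: 59.7
```

```bash
python3 go.py
```

```text
t 13.7 pos [ 0.573  -0.0307  0.0994] h 1.7497 tilt [0.0001 0.0002] dock [0.0009 0.0159 0.0994] F [-0.6  0.3  1.1] M [0.3  0.05 0.04] w 0.009 59.7 q [-0.17  0.38  1.71  0.    1.04 -0.35]
```

move_arm([
  [[0, 0, 0.0013, 0, 1], [0, 0, 0.0026, 0, 1], [0, 0, 0.004, 0, 1], [0, 0, 0.005, 0, 1], [0, 0, 0.005, 0, 1]],
])

```text
clock: 14.2
position: [0.5731, -0.0307, 0.0993]
ee_rot: [0.001, 0.641, 0.768, 0.001]
contact_force: [-7.2, 2.1, 22.7]
width: 0.0088
gripper_force: 63.0
```

```bash
python3 go.py
```

```text
t 14.2 pos [ 0.5731 -0.0307  0.0993] h 1.7499 tilt [0.001  0.0006] dock [0.0009 0.0159 0.0993] F [-7.2  2.1 22.7] M [ 0.37  1.2  -0.06] w 0.0088 63.0 q [-0.17  0.38  1.72  0.    1.04 -0.35]
```

It's flush: a firm stop at the predicted height. Unload, open and lift clear.

move_arm([
  [[0, 0, -0.002, 0, 1], [0, 0, -0.004, 0, 1], [0, 0, -0.004, 0, 0.2], [0, 0, -0.004, 0, 0], [0, 0, -0.004, 0, 0], [0, 0, -0.004, 0, 0], [0, 0, -0.03, 0, 0], [0, 0, -0.08, 0, 0], [0, 0, -0.13, 0, 0], [0, 0, -0.15, 0, 0], [0, 0, -0.15, 0, 0], [0, 0, -0.15, 0, 0]],
])

```text
clock: 15.4
position: [0.5723, -0.0307, 0.2149]
ee_rot: [-0.0, 0.641, 0.768, -0.0]
contact_force: [0.8, 1.0, -0.6]
width: 0.0425
gripper_force: 0.0
```

```bash
python3 go.py; python3 - <<'E'
from rig import manip
import cv2
a=manip.get_image("scene")
cv2.imwrite("pics/g4.png",cv2.resize(a[130:260,220:380,::-1],None,fx=4.5,fy=4.5,interpolation=cv2.INTER_CUBIC))
E
```

```text
t 15.4 pos [ 0.5723 -0.0307  0.2149] h 1.7499 tilt [-0.0003 -0.0003] dock [1.000e-04 1.600e-02 2.149e-01] F [ 0.8  1.  -0.6] M [0.01 0.01 0.  ] w 0.0425 0.0 q [-0.17  0.29  1.55 -0.    1.31 -0.35]
```

View pics/g4.png

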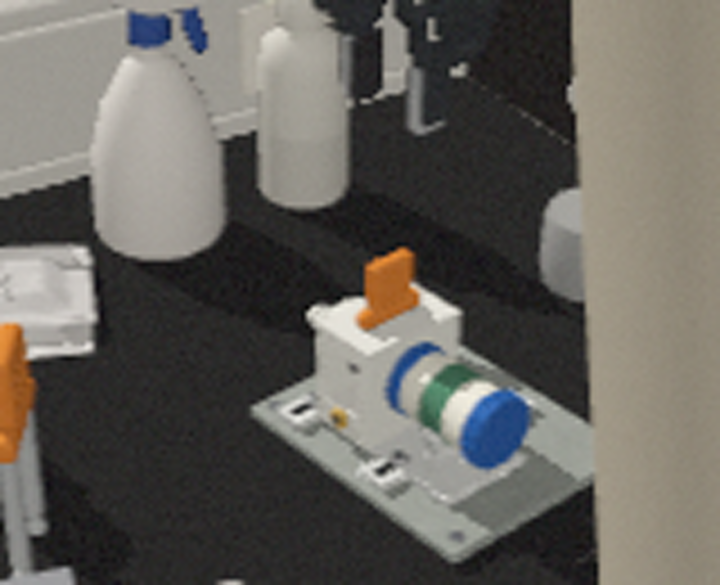

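The clip sits flush and upright on the socket at crop (390,290), the cartridge is home, and the gripper is clear.

```bash
python3 -c "
from rig import manip
print(manip.sign_off())"
```

```text
the job is handed in; nothing more can be done
None
```

I pushed the cartridge home, pressed the smallest U-clip past its catches until it sat flush on the socket, let go, and handed the job in at about 15.5 s. I never moved near the bottle, vial or spray bottle, and the peak force I read was about 24 N. The hand-in returned no verdict.

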